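# Clamp a plane iron for honing

### The arm

A 6-joint arm with a two-finger parallel gripper is mounted at the origin on a cart in front of the work surface, level with it; the furniture and walls round the work are solid. World frame = base frame: x ahead of the robot, y to its left, z up, the work surface at z = 0. Lengths are in m, angles in rad, forces in N, time in s.
With the tool pointing down it reaches from about 0.375 to 0.9 m from the base axis. Payload 3.1 kg.
Tool frame: the origin (TCP) lies between the finger pads; the fingertips stand 17 mm ahead of it and the grasp point (between the pads) lies 2 mm behind it (robot.nose_length is the distance from the TCP to the fingertips, in m); z points along the fingers, y is the line along which they close (so a half turn about z gives the same grasp; the last joint's range is limited). The gripper opens to 87 mm and grips with 3 to 60 N. Pads are 19 mm wide; open, the fingers measure 117 mm over their backs; the gripper's body (75 mm by 190 mm) begins 51 mm behind the grasp point.
Start: joints at [-1.526, 0.527, 1.433, -0, 1.181, -0.178], TCP at [0.139, -0.609, 0.217] pointing down, gripper open.
Joint ranges: [-3.08, 3.08], [-0.75, 2.2], [0.22, 2.44], [-1.43, 4.57], [0, 2.65], [-2.85, 2.85]. Speed limits (rad/s): [2.79, 2.79, 3.14, 3.14, 3.14, 3.14].

### API

Orientations are given as a unit quaternion [x, y, z, w].
In Python, from rig import robot, cams gives the robot as it stands.
- The arm moves only by the shell command python3 -m pendant 'ROWS' [FORCE]. ROWS is JSON, a list of rows, each an object with "jaw": the opening, from 0 (shut) to 1 (fully open); "linear": the shift along the tool's x, y, z in cm, a list of three; "twist": the turn about the tool's z in degrees. A call has 1 to 12 rows; each row shifts and turns the commanded pose from where the row before left it, along the tool's axes as they then stand; what a row does not reach is not made up. A row lasts 1/12 s, in which the tool goes at most 41.7 mm and 7.16 degrees, less where a joint would pass 70% of its speed; a pose out of reach is approached as far as the arm can. A call is refused whole if a number of a shift passes 4.17 or a number of a turn 7.16, either way. A call with a gripper value outside its range is refused whole. The fingers move at their own pace and stop on an object; FORCE is the grip in N (left out, the last holds). Time passes only in rows, so rows that do not move let the fingers close. It gives the time, the measured TCP pose, the force, the opening and the grip force at its end, in the units of the state.
- robot.get_obs(): the state, without advancing time (a new reading comes with each control period).
- cams.camera(name): name is "scene" or "top" or "wrist"; returns a dict with "color" (384x512x3 uint8, blue, green, red), "depth" (384x512 float32, m along the optical axis (not along the pixel's ray), 0 where there is no reading), "fov_y" (degrees; the focal length in pixels is half the picture's height over the tangent of half this angle, whatever the lens; pixels are square), "cx", "cy" (the principal point, pixels), "view" (4x4, takes a point from world to camera coordinates). Camera axes: x right, y down, z forward; pixel columns grow to the right and rows downward; lengths in m; the calibration is good to about 2 mm. A picture is of the moment at which its call begins.
- robot.hand_in(): hands the job in; it is judged then, once.
The state is a dict: "time": time; "q": joint angles; "joint_velocities": joint speeds; "joint_torque": joint torques, N m; "position": TCP position; "tool_rot": TCP orientation; "ft_force": force on the tool from outside, world axes, zero at the start; "moment": the same for the moment, N m; "grip_width": finger opening in m; "grip_force": force on a finger pad.
Only numpy, scipy, OpenCV 4.12 (cv2) and the standard library are available. Lean on these libraries where they do the work, as an engineer would, in place of code of your own. Each camera call takes 0.05 s, during which the arm holds its last target. There are 200 camera calls.

### The job

Get the plane iron ready for honing: lay it flat on the bed of the blue honing clamp, bevelled edge out over the front, with the keyhole notch in its tail dropped over the brass pin; set it down, do not drop it. Then swing the clamp flap over by its red ball from where it leans back and lower it gently until its rubber foot rests on the iron, without disturbing the other things on the table.

Things in the scene. Friction and masses are not known exactly. Their poses are not given: they have to be found in the camera images.
- iron: plane iron: flat bright steel plate 140 x 50 x 6 mm, 0.2-0.4 kg, flat on the table. Origin: centre of its underside, which is also its balance point; x along its length, bevelled cutting edge at -70, tail at +70 mm; y across, z up. In the tail a keyhole notch right through: round eye of 12 mm diameter at x = +50 mm with a 6 mm wide neck open to the tail edge
- iron_notch (a point): centre of the round eye of the iron's notch, at its underside (iron x = +50, y = 0, z = 0 mm)
- holder: blue honing clamp fixed to the table. Origin on the table top; x from its front (robot side) to its hinge at the back, z up. Base x -70..90, y -50..50 mm, 12 high. Bed top z = 36 mm, only 36 mm wide (fingers pass beside it) for x -38..58; at x -55..-38 it has guide rods, 54 mm apart, tops at z 43.5. Hinge block from x = 59. Seated iron: origin at (-15, 0, 36) mm, x axes alike
- pin_seat (a point): foot of the brass locating pin, on the bed's top at holder (35, 0, 36) mm. Pin: 8 mm in diameter (2 mm play all round in the notch's eye, but thicker than the neck, so the iron must come down over it from above), 9 mm high with a tapered tip, so it ends 3 mm proud of a seated iron
- clamp (a joint): hinge of the clamp flap, rad: 0 = rubber foot flat on a seated iron (-0.06 with no iron), grows as it opens. Starts at 1.65 to 1.95 (rear stop), leaning back to the holder's +x. The flap weighs 0.35 kg, balances near 1.4, and falls if let go below about 1.05. It is 40 mm wide; shut, it covers holder x -6..70 mm
- clamp_hinge (a point): middle of the hinge axis, at holder (70, 0, 54) mm; the axis is parallel to the holder's y
- clamp_knob (a point): centre of the flap's red ball handle, 28 mm in diameter, on a thin stem. At joint q it is at holder x = 70 - 80 cos q + 28 sin q, y = 0, z = 54 + 80 sin q + 28 cos q mm. Pinched from above with the fingers at its +y and -y sides (along the hinge axis), it turns between the pads, so the hand need not tilt
- sand_block: bystander: cork sanding block 63 x 105 x 34 mm, origin under its centre; leave it alone
- wax_tin: bystander: round tin with black lid, 67 mm in diameter, 64 mm high, origin under its centre; leave it alone
- tape_measure: bystander: black and yellow pocket tape, 37 x 77 x 62 mm, origin under its centre; leave it alone
- tweeter: bystander: dome tweeter with black flange, 76 mm in diameter, 37 mm high, origin under its centre; leave it alone
Things that resemble listed ones, but are neither listed nor needed, are in the scene too. Several things look just like the iron: the one meant starts farthest from the robot's base.

How it is judged:
By the outcome, as a careful person would: the job done as asked, in the order asked, and still so for the second after the job is handed in, with the robot touching nothing.
It also fails if it takes over 51 s, if anything falls off the work surface, if the arm or the gripper's body presses on something with over 40 N, if the wrist force passes 120 N, or if a joint passes its speed limit or range.

## Working session

There is one attempt and no reset: what is moved stays moved. The work goes in short steps, Python scripts to look and compute and a shell command to move; the robot and the scene stay as the last step left them, time stands still between calls to the robot, and variables do not carry over. Pictures are saved under pics/ and viewed, at most 10 in all, crops included, and the job is handed in when it is done.

```bash
ls; mkdir -p pics; cat > h.py <<'E'
import numpy as np, cv2
from rig import robot, cams
def cam(n):
    c=cams.camera(n); c['f']=c['color'].shape[0]/2/np.tan(np.radians(c['fov_y'])/2); return c
def cloud(c):
    d=c['depth']; v,u=np.indices(d.shape)
    P=np.stack([(u-c['cx'])/c['f']*d,(v-c['cy'])/c['f']*d,d],-1)
    T=np.linalg.inv(c['view']); return P@T[:3,:3].T+T[:3,3]
def ray(c,u,v,z):
    T=np.linalg.inv(c['view']); r=T[:3,:3]@np.array([(u-c['cx'])/c['f'],(v-c['cy'])/c['f'],1]); o=T[:3,3]
    return o+r*(z-o[2])/r[2]
def proj(c,p):
    q=c['view']@np.append(p,1); return c['f']*q[0]/q[2]+c['cx'],c['f']*q[1]/q[2]+c['cy']
E
python3 - <<'E'
from h import *
o=robot.get_obs(); print({k:np.round(v,3) for k,v in o.items()}, robot.nose_length)
a=cam('top'); b=cam('scene')
for n,c in(('top',a),('scene',b)):
    np.savez(n+'.npz',**c); cv2.imwrite(f'pics/{n}.png',c['color']); print(n,np.round(np.linalg.inv(c['view']),3).tolist(),c['fov_y'],c['cx'],c['cy'])
E
```

```text
pics
{'time': np.float64(0.0), 'q': array([-1.526,  0.528,  1.434,  0.   ,  1.181, -0.178]), 'joint_velocities': array([ 0.001, -0.   ,  0.001,  0.001,  0.001,  0.   ]), 'joint_torque': array([  0.   , -44.005, -17.659,   0.063,   0.058,  -0.   ]), 'position': array([ 0.139, -0.609,  0.216]), 'tool_rot': array([ 0.994,  0.112,  0.   , -0.001]), 'ft_force': array([0.889, 0.4  , 0.937]), 'moment': array([ 0.024,  0.055, -0.008]), 'grip_force': np.float64(0.0), 'grip_width': np.float64(0.087)} 0.017
top [[0.015, -0.991, 0.13, 0.396], [-1.0, -0.016, -0.008, -0.119], [0.01, -0.13, -0.992, 1.33], [0.0, 0.0, 0.0, 1.0]] 56.35730748586973 256.3005523425816 193.08867698987962
scene [[-0.569, -0.508, 0.647, -0.354], [-0.822, 0.33, -0.464, 0.53], [0.022, -0.795, -0.606, 0.925], [0.0, 0.0, 0.0, 1.0]] 49.90534871489714 262.37427932319747 188.54559740213867
```

View pics/top.png

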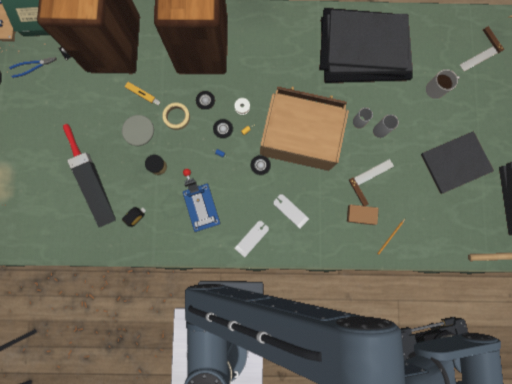

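View pics/scene.png

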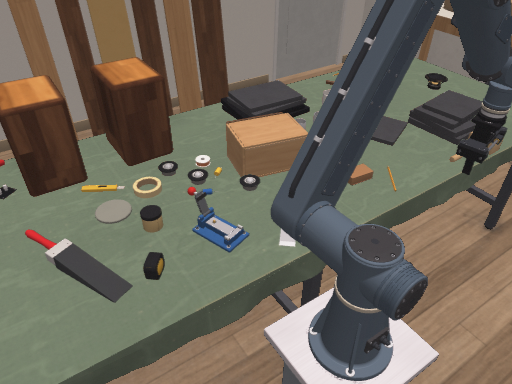

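```bash
python3 - <<'E'
from h import *
a=dict(np.load('top.npz')); im=a['color']
hsv=cv2.cvtColor(im,cv2.COLOR_BGR2HSV)
m=((hsv[...,1]<50)&(hsv[...,2]>150)).astype(np.uint8)
m[265:]=0
for c in cv2.findContours(m,0,1)[0]:
    if cv2.contourArea(c)<60: continue
    (u,v),s,t=cv2.minAreaRect(c); p=ray(a,u,v,.006); box=[ray(a,*q,.006)[:2] for q in cv2.boxPoints(((u,v),s,t))]
    print('white',round(u),round(v),p.round(3),np.hypot(*p[:2]).round(3),'size',np.linalg.norm(box[0]-box[1]).round(3),np.linalg.norm(box[1]-box[2]).round(3))
P=cloud(a)
b=((hsv[...,0]>100)&(hsv[...,0]<118)&(hsv[...,1]>130)).astype(np.uint8); b[:150]=0;b[250:]=0
c=max(cv2.findContours(b,0,1)[0],key=cv2.contourArea); r=cv2.minAreaRect(c)
bx=cv2.boxPoints(r); print('blue',r,[ray(a,*q,.012)[:2].round(3).tolist() for q in bx], ray(a,*r[0],.012).round(3))
red=((hsv[...,0]<8)|(hsv[...,0]>172))&(hsv[...,1]>150)&(hsv[...,2]>80); red[:160]=0;red[182:]=0;red[:,:170]=0;red[:,205:]=0
v,u=np.where(red); print('red',u.mean(),v.mean(),len(u),np.median(P[red],0).round(3))
print('tape',P[217,133].round(3),'tin',P[163,155].round(3))
cv2.imwrite('pics/crop.png',cv2.resize(im[150:270,120:320],None,fx=4,fy=4,interpolation=2))
E
```

```text
white 252 238 [ 0.403 -0.116  0.006] 0.419 size 0.141 0.053
white 290 210 [ 0.507 -0.257  0.006] 0.568 size 0.052 0.141
white 202 209 [0.508 0.07  0.006] 0.513 size 0.059 0.113
white 374 172 [ 0.658 -0.571  0.006] 0.872 size 0.156 0.033
white 78 160 [0.684 0.542 0.006] 0.873 size 0.071 0.034
white 242 106 [ 0.906 -0.068  0.006] 0.909 size 0.058 0.064
white 478 59 [ 1.118 -0.998  0.006] 1.499 size 0.157 0.031
blue ((200.19265747070312, 205.1422119140625), (36.7805290222168, 26.148658752441406), 73.3007583618164) [[0.571, 0.144], [0.601, 0.052], [0.471, 0.009], [0.442, 0.1]] [0.521 0.076 0.012]
red 186.275 171.85 40 [0.622 0.11  0.13 ]
tape [0.47  0.303 0.064] tin [0.666 0.237 0.062]
```

View pics/crop.png

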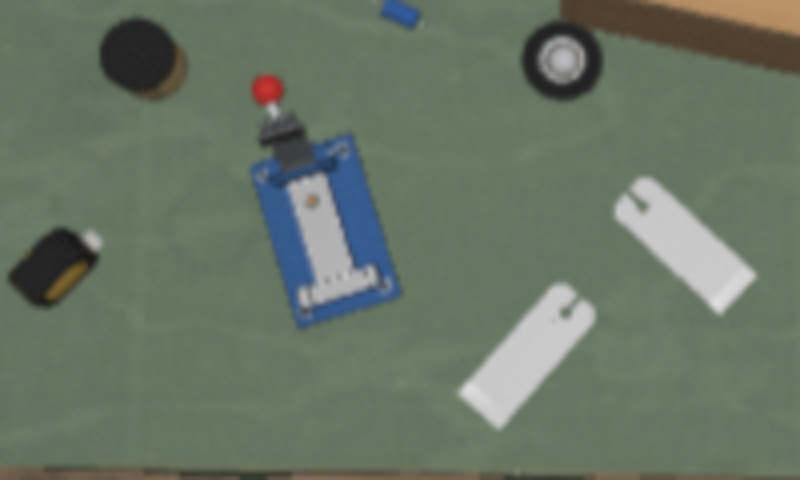

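```bash
cat >> h.py <<'E'
def go(xyz,yaw=None):
    "shift in tool axes (cm) and twist (deg) from the measured pose"
    from scipy.spatial.transform import Rotation as R
    o=robot.get_obs(); r=R.from_quat(o['tool_rot']); x=r.as_matrix()[:,0]; y0=np.degrees(np.arctan2(x[1],x[0]))
    print('t',round(float(o['time']),2),'pos',np.round(o['position'],4),'yaw',round(y0,2),'z-axis',r.as_matrix()[:,2].round(3),'q',np.round(o['q'],2),'F',np.round(o['ft_force'],1))
    print('shift cm',(r.inv().apply(np.array(xyz)-o['position'])*100).round(2),'twist',None if yaw is None else round((y0-yaw+90)%180-90,2))
E
python3 - <<'E'
from h import *
a=dict(np.load('top.npz')); hsv=cv2.cvtColor(a['color'],cv2.COLOR_BGR2HSV)
m=((hsv[...,1]<50)&(hsv[...,2]>150)).astype(np.uint8)
m[:185]=0;m[235:]=0;m[:,:270]=0;m[:,312:]=0
r=cv2.minAreaRect(max(cv2.findContours(m,0,1)[0],key=cv2.contourArea)); b=[ray(a,*q,.006)[:2] for q in cv2.boxPoints(r)]
e=max((b[1]-b[0],b[2]-b[1]),key=np.linalg.norm); psi=np.degrees(np.arctan2(e[1],e[0])); c=ray(a,*r[0],.006); print(c,psi)
print('pin',ray(a,198,200,.045))
go([c[0],c[1],.2],psi)
E
```

```text
[ 0.5066955 -0.2570652  0.006    ] -132.46504873144195
pin [0.53593623 0.07987786 0.045     ]
t 0.1 pos [ 0.1387 -0.6087  0.216 ] yaw 12.82 z-axis [-0.     0.002 -1.   ] q [-1.53  0.53  1.43  0.    1.18 -0.18] F [-0.4 -0.4 -0.5]
shift cm [ 43.68 -26.12   1.67] twist -34.71
```

```bash
r='{"jaw":1,"linear":[3.4,-2.0,0],"twist":0}'; python3 -m pendant '[{"jaw":1,"linear":[3.4,-2.0,0],"twist":0},{"jaw":1,"linear":[3.4,-2.0,0],"twist":0},{"jaw":1,"linear":[3.4,-2.0,0],"twist":0},{"jaw":1,"linear":[3.4,-2.0,0],"twist":0},{"jaw":1,"linear":[3.4,-2.0,0],"twist":0},{"jaw":1,"linear":[3.4,-2.0,0],"twist":0},{"jaw":1,"linear":[3.4,-2.0,0],"twist":0},{"jaw":1,"linear":[3.4,-2.0,0],"twist":0},{"jaw":1,"linear":[3.4,-2.0,0],"twist":0},{"jaw":1,"linear":[3.4,-2.0,0],"twist":0},{"jaw":1,"linear":[3.4,-2.0,0],"twist":0},{"jaw":1,"linear":[3.4,-2.0,0],"twist":0}]'
python3 -m pendant '[{"jaw":1,"linear":[2.9,-2.1,1.6],"twist":0},{"jaw":1,"linear":[0,0,0],"twist":-7},{"jaw":1,"linear":[0,0,0],"twist":-7},{"jaw":1,"linear":[0,0,0],"twist":-7},{"jaw":1,"linear":[0,0,0],"twist":-7},{"jaw":1,"linear":[0,0,0],"twist":-6.7},{"jaw":1,"linear":[0,0,0],"twist":0},{"jaw":1,"linear":[0,0,0],"twist":0}]'
python3 - <<'E'
from h import *
go([.5067,-.2571,.2],47.5)
c=cam('wrist'); np.savez('w1.npz',**c); cv2.imwrite('pics/w1.png',c['color']); print(np.linalg.inv(c['view']).round(3),c['fov_y'])
P=cloud(c); print('table z',np.median(P[...,2]).round(4))
hsv=cv2.cvtColor(c['color'],cv2.COLOR_BGR2HSV)
m=((hsv[...,1]<50)&(hsv[...,2]>150)).astype(np.uint8)
for k in cv2.findContours(m,0,1)[0]:
    if cv2.contourArea(k)>800:
        r=cv2.minAreaRect(k); b=[ray(c,*q,.006)[:2] for q in cv2.boxPoints(r)]
        e=max((b[1]-b[0],b[2]-b[1]),key=np.linalg.norm); print(np.round(r[0],1),np.round(r[1]),sum(b)/4,np.degrees(np.arctan2(e[1],e[0])),np.linalg.norm(b[1]-b[0]),np.linalg.norm(b[2]-b[1]))
E
```

```text
time: 1.1
position: [0.4842, -0.283, 0.2167]
tool_rot: [0.994, 0.112, -0.0, -0.0]
ft_force: [0.2, -0.3, 0.8]
grip_width: 0.0873
grip_force: 0.0
time: 1.77
position: [0.5067, -0.2577, 0.2006]
tool_rot: [0.916, 0.402, -0.0, -0.0]
ft_force: [0.6, 0.2, -0.1]
grip_width: 0.0871
grip_force: 0.0
t 1.77 pos [ 0.5067 -0.2577  0.2006] yaw 47.35 z-axis [-0.001  0.    -1.   ] q [-0.67  0.47  1.59  0.    1.08  0.08] F [ 0.6  0.2 -0.1]
shift cm [ 0.04 -0.04  0.06] twist -0.15
[[ 0.736 -0.645 -0.205  0.563]
 [-0.677 -0.702 -0.221 -0.197]
 [-0.001  0.302 -0.953  0.367]
 [ 0.     0.     0.     1.   ]] 60.61918526881447
table z 0.0002
[104.7 134.4] [ 53. 130.] [ 0.4014786  -0.11954176] -40.672460708316656 0.1397398301264612 0.05828667263302941
[263.1 161.4] [ 81. 132.] [ 0.50621445 -0.26209364] 35.36704051436078 0.15128052119207255 0.08565965020066485
```

View pics/w1.png

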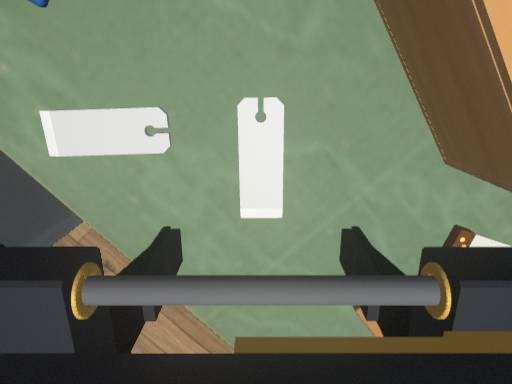

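```bash
cat >> h.py <<'E'
def iron(c,z,u0,u1,v0,v1):
    "bright plate inside the window: rectified to the plane z; min-area rect"
    hsv=cv2.cvtColor(c['color'],cv2.COLOR_BGR2HSV); m=((hsv[...,1]<50)&(hsv[...,2]>150)).astype(np.uint8)
    w=np.zeros_like(m); w[v0:v1,u0:u1]=m[v0:v1,u0:u1]
    k=max(cv2.findContours(w,0,1)[0],key=cv2.contourArea)
    q=np.array([ray(c,*p[0],z)[:2] for p in k])*1000
    r=cv2.minAreaRect(q.astype(np.float32)); b=cv2.boxPoints(r)
    e=max((b[1]-b[0],b[2]-b[1]),key=np.linalg.norm); print('iron',np.round(r[0],1),np.round(r[1],1),np.degrees(np.arctan2(e[1],e[0])))
    return r
E
python3 - <<'E'
from h import *
c=dict(np.load('w1.npz')); r=iron(c,.006,225,300,85,228)
e=ray(c,261,117,.006); print('eye',e)
go([r[0][0]/1000,r[0][1]/1000,.020],47.5)
E
```

```text
iron [ 506.  -261.2] [149.8  84.7] 47.438942
eye [ 0.54110786 -0.22141246  0.006     ]
t 1.82 pos [ 0.5067 -0.2578  0.2007] yaw 47.35 z-axis [-0.  0. -1.] q [-0.67  0.47  1.59  0.    1.08  0.08] F [-0.3 -0.3 -0.3]
shift cm [-0.3   0.19 18.07] twist -0.15
```

```bash
python3 -m pendant '[{"jaw":1,"linear":[0,0,4],"twist":0},{"jaw":1,"linear":[0,0,4],"twist":0},{"jaw":1,"linear":[0,0,4],"twist":0},{"jaw":1,"linear":[0,0,3],"twist":0},{"jaw":1,"linear":[0,0,1.5],"twist":0},{"jaw":1,"linear":[0,0,1],"twist":0},{"jaw":1,"linear":[0,0,0.65],"twist":0},{"jaw":1,"linear":[0,0,0],"twist":0},{"jaw":1,"linear":[0,0,0],"twist":0},{"jaw":0.5,"linear":[0,0,0],"twist":0},{"jaw":0.5,"linear":[0,0,0],"twist":0},{"jaw":0.5,"linear":[0,0,0],"twist":0}]' 25
python3 -m pendant '[{"jaw":0.5,"linear":[0,0,0],"twist":0},{"jaw":0.4,"linear":[0,0,0],"twist":0},{"jaw":0.4,"linear":[0,0,0],"twist":0},{"jaw":0.4,"linear":[0,0,0],"twist":0},{"jaw":0.4,"linear":[0,0,0],"twist":0},{"jaw":0.4,"linear":[0,0,0],"twist":0}]'
```

```text
time: 2.82
position: [0.5076, -0.2584, 0.0206]
tool_rot: [0.915, 0.403, 0.001, 0.001]
ft_force: [-0.2, 0.7, 0.7]
grip_width: 0.0746
grip_force: 0.0
time: 3.32
position: [0.5069, -0.2579, 0.0194]
tool_rot: [0.915, 0.403, -0.0, -0.0]
ft_force: [-0.0, -0.1, -0.5]
grip_width: 0.0378
grip_force: 0.0
```

```bash
python3 - <<'E'
from h import *
go([.5067,-.2571,.2],47.5); print(robot.get_obs()['grip_width'])
c=cam('wrist'); s=cam('scene');t=cam('top'); 
cv2.imwrite('pics/g1.png',np.hstack([cv2.resize(c['color'],(512,384)),cv2.resize(t['color'][180:260,240:340],(280,384))[:,:288]]))
E
```

```text
t 3.32 pos [ 0.5069 -0.2579  0.0194] yaw 47.52 z-axis [-0.  0. -1.] q [-0.67  0.75  1.71  0.    0.68  0.07] F [-0.  -0.1 -0.5]
shift cm [  0.05  -0.07 -18.06] twist 0.02
0.03778784363819266
```

View pics/g1.png

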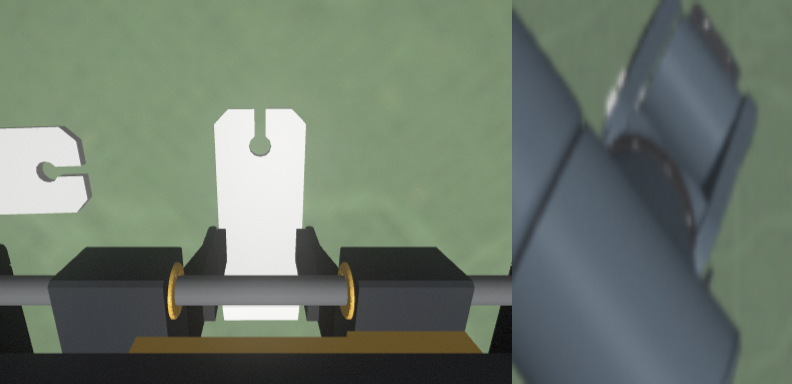

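```bash
python3 -m pendant '[{"jaw":0.4,"linear":[0,0,0],"twist":0},{"jaw":0.4,"linear":[0,0,0],"twist":0},{"jaw":0.4,"linear":[0,0,0],"twist":0}]'
python3 - <<'E'
from h import *
c=cam('wrist'); P=cloud(c)
for v in (240,300,315):
    print(v,[(u,*(P[v,u]*1000).round().astype(int)) for u in range(196,330,6)])
E
```

```text
time: 3.72
position: [0.5069, -0.2579, 0.0194]
tool_rot: [0.915, 0.403, -0.0, -0.0]
ft_force: [0.0, -1.4, -0.4]
grip_width: 0.0346
grip_force: 0.0
240 [(196, np.int64(470), np.int64(-239), np.int64(-2)), (202, np.int64(474), np.int64(-241), np.int64(0)), (208, np.int64(496), np.int64(-233), np.int64(42)), (214, np.int64(498), np.int64(-235), np.int64(42)), (220, np.int64(499), np.int64(-238), np.int64(38)), (226, np.int64(500), np.int64(-240), np.int64(36)), (232, np.int64(490), np.int64(-252), np.int64(6)), (238, np.int64(492), np.int64(-254), np.int64(4)), (244, np.int64(496), np.int64(-256), np.int64(7)), (250, np.int64(498), np.int64(-259), np.int64(5)), (256, np.int64(501), np.int64(-261), np.int64(6)), (262, np.int64(503), np.int64(-264), np.int64(5)), (268, np.int64(506), np.int64(-267), np.int64(4)), (274, np.int64(508), np.int64(-269), np.int64(5)), (280, np.int64(511), np.int64(-271), np.int64(5)), (286, np.int64(514), np.int64(-274), np.int64(5)), (292, np.int64(517), np.int64(-276), np.int64(6)), (298, np.int64(527), np.int64(-264), np.int64(39)), (304, np.int64(529), np.
[... 1947 characters left out ...]
, np.int64(-301), np.int64(1)), (256, np.int64(462), np.int64(-303), np.int64(2)), (262, np.int64(465), np.int64(-306), np.int64(1)), (268, np.int64(467), np.int64(-309), np.int64(1)), (274, np.int64(470), np.int64(-312), np.int64(1)), (280, np.int64(474), np.int64(-314), np.int64(2)), (286, np.int64(477), np.int64(-317), np.int64(1)), (292, np.int64(479), np.int64(-320), np.int64(1)), (298, np.int64(481), np.int64(-324), np.int64(-1)), (304, np.int64(515), np.int64(-276), np.int64(72)), (310, np.int64(517), np.int64(-277), np.int64(73)), (316, np.int64(520), np.int64(-277), np.int64(76)), (322, np.int64(526), np.int64(-270), np.int64(87)), (328, np.int64(531), np.int64(-266), np.int64(95))]
```

```bash
python3 - <<'E'
from h import *
from scipy.spatial.transform import Rotation as R
for n in ('w1',None):
    if n: c=dict(np.load('w1.npz')); p=np.array([.5067,-.2577,.2006]); r=R.from_quat([.916,.402,0,0])
    else: c=cam('wrist'); o=robot.get_obs(); p=o['position']; r=R.from_quat(o['tool_rot'])
    L=((cloud(c)-p)@r.as_matrix())*1000   # tool coordinates mm
    dk=(c['color'].max(-1)<70)
    for v in range(224,262,4):
        q=L[v,(dk[v])&(np.abs(L[v,:,2])<60)]; 
        if len(q): print(n,v,len(q),'x',q[:,0].min().round(),q[:,0].max().round(),'y',np.sort(np.abs(q[:,1]))[[0,-1]].round(),'z',q[:,2].min().round(),q[:,2].max().round())
    print('tip projects',[np.round(proj(c,p+r.apply([.0095,y,.017]))) for y in(-.0175,.0175,-.0435)])
E
```

```text
w1 228 16 x 11.0 11.0 y [48. 52.] z -9.0 -7.0
w1 232 40 x 8.0 11.0 y [43. 52.] z -13.0 -6.0
w1 236 48 x 5.0 11.0 y [43. 53.] z -19.0 -5.0
w1 240 54 x 2.0 11.0 y [43. 52.] z -23.0 -5.0
w1 244 60 x 1.0 12.0 y [43. 52.] z -27.0 -6.0
w1 248 68 x -3.0 12.0 y [43. 53.] z -31.0 -4.0
w1 252 78 x -5.0 12.0 y [43. 54.] z -35.0 -5.0
w1 256 86 x -7.0 12.0 y [43. 54.] z -39.0 -6.0
w1 260 99 x -9.0 12.0 y [43. 56.] z -43.0 -5.0
tip projects [array([231., 213.]), array([289., 213.]), array([187., 213.])]
None 228 13 x 10.0 11.0 y [22. 26.] z -9.0 -7.0
None 232 25 x 9.0 11.0 y [18. 26.] z -13.0 -9.0
None 236 34 x 9.0 11.0 y [17. 26.] z -18.0 -12.0
None 240 40 x 3.0 12.0 y [17. 26.] z -23.0 -7.0
None 244 45 x 2.0 12.0 y [17. 26.] z -28.0 -8.0
None 248 50 x -1.0 12.0 y [17. 27.] z -31.0 -8.0
None 252 57 x -3.0 12.0 y [17. 28.] z -35.0 -9.0
None 256 64 x -5.0 12.0 y [17. 29.] z -39.0 -9.0
None 260 69 x -7.0 12.0 y [17. 29.] z -42.0 -10.0
tip projects [array([231., 213.]), array([289., 213.]), array([187., 213.])]
```

The fingertips evidently end about 5 mm *behind* the reported TCP, not 17 mm ahead: the jaws closed over the iron without touching it. I'll reopen and go lower, step by step, watching the force.

```bash
python3 -m pendant '[{"jaw":0.8,"linear":[0,0,0],"twist":0},{"jaw":0.8,"linear":[0,0,0],"twist":0},{"jaw":0.8,"linear":[0,0,0],"twist":0},{"jaw":0.8,"linear":[0,0,0],"twist":0},{"jaw":0.8,"linear":[0,0,0],"twist":0},{"jaw":0.8,"linear":[0,0,0],"twist":0},{"jaw":0.8,"linear":[0,0,0.7],"twist":0},{"jaw":0.8,"linear":[0,0,0.7],"twist":0},{"jaw":0.8,"linear":[0,0,0.5],"twist":0},{"jaw":0.8,"linear":[0,0,0],"twist":0},{"jaw":0.8,"linear":[0,0,0],"twist":0}]'
python3 - <<'E'
from h import *
from scipy.spatial.transform import Rotation as R
c=cam('wrist'); cv2.imwrite('pics/g2.png',c['color'])
o=robot.get_obs(); p=o['position']; r=R.from_quat(o['tool_rot']); P=cloud(c); L=((P-p)@r.as_matrix())*1000
dk=(c['color'].max(-1)<70)
for v in range(222,240,2):
    k=dk[v]&(np.abs(L[v,:,2])<60)&(np.abs(L[v,:,1])<60)
    if k.any(): print(v,k.sum(),'y',np.abs(L[v,k,1]).min().round(1),'world z',(P[v,k,2].min()*1000).round(1),'tool z max',L[v,k,2].max().round(1))
E
```

```text
time: 4.73
position: [0.5064, -0.2575, -0.0004]
tool_rot: [0.915, 0.403, -0.0, -0.001]
ft_force: [-0.2, 0.1, -0.3]
grip_width: 0.0695
grip_force: 0.0
228 15 y 39.2 world z 6.7 tool z max -6.7
230 36 y 34.6 world z 4.8 tool z max -4.9
232 38 y 34.8 world z 6.5 tool z max -6.4
234 43 y 34.6 world z 4.3 tool z max -4.3
236 45 y 34.5 world z 5.7 tool z max -5.7
238 47 y 34.4 world z 5.6 tool z max -5.6
```

View pics/g2.png

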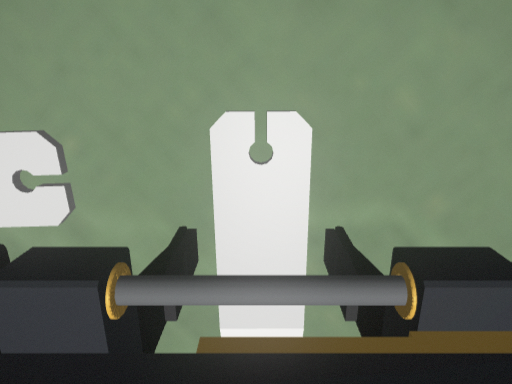

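```bash
python3 -m pendant '[{"jaw":0.8,"linear":[0,0,0.15],"twist":0},{"jaw":0.8,"linear":[0,0,0.15],"twist":0},{"jaw":0.8,"linear":[0,0,0],"twist":0},{"jaw":0.8,"linear":[0,0,0],"twist":0}]'
python3 - <<'E'
from h import *
from scipy.spatial.transform import Rotation as R
c=cam('wrist'); o=robot.get_obs(); r=R.from_quat(o['tool_rot'])
for u,v in((261,153),(261,111)): print((r.inv().apply(ray(c,u,v,.006)-o['position'])*1000).round(1))
E
```

```text
time: 5.12
position: [0.5069, -0.2579, -0.0025]
tool_rot: [0.915, 0.403, 0.0, 0.0]
ft_force: [0.5, -0.6, 0.3]
grip_width: 0.0695
grip_force: 0.0
[51.2  0.6 -8.4]
[71.2  0.6 -8.4]
```

```bash
python3 -m pendant '[{"jaw":0.4,"linear":[0,0,0],"twist":0},{"jaw":0.4,"linear":[0,0,0],"twist":0},{"jaw":0.4,"linear":[0,0,0],"twist":0},{"jaw":0.4,"linear":[0,0,0],"twist":0},{"jaw":0.4,"linear":[0,0,0],"twist":0},{"jaw":0.4,"linear":[0,0,0],"twist":0},{"jaw":0.4,"linear":[0,0,0],"twist":0}]' 35
```

```text
time: 5.75
position: [0.5069, -0.2579, -0.0025]
tool_rot: [0.915, 0.403, -0.0, -0.0]
ft_force: [-0.3, -0.5, 0.9]
grip_width: 0.049
grip_force: 35.0
```

```bash
python3 -m pendant '[{"jaw":0.4,"linear":[0,0,-1.0],"twist":0},{"jaw":0.4,"linear":[0,0,-3.0],"twist":0},{"jaw":0.4,"linear":[0,0,-4.0],"twist":0},{"jaw":0.4,"linear":[0,0,-4.0],"twist":0},{"jaw":0.4,"linear":[0,0,-4.0],"twist":0},{"jaw":0.4,"linear":[0,0,-3.0],"twist":0},{"jaw":0.4,"linear":[3.2,-1.9,0],"twist":0},{"jaw":0.4,"linear":[3.2,-1.9,0],"twist":0},{"jaw":0.4,"linear":[3.2,-1.9,0],"twist":0},{"jaw":0.4,"linear":[3.2,-1.9,0],"twist":0},{"jaw":0.4,"linear":[3.2,-1.8,0],"twist":0},{"jaw":0.4,"linear":[3.3,-1.8,0],"twist":0}]'
python3 -m pendant '[{"jaw":0.4,"linear":[0,0,0],"twist":6},{"jaw":0.4,"linear":[0,0,0],"twist":6},{"jaw":0.4,"linear":[0,0,0],"twist":6},{"jaw":0.4,"linear":[0,0,0],"twist":6},{"jaw":0.4,"linear":[0,0,0],"twist":5.2},{"jaw":0.4,"linear":[0,0,0],"twist":0},{"jaw":0.4,"linear":[0,0,0],"twist":0},{"jaw":0.4,"linear":[0,0,0],"twist":0}]'
python3 - <<'E'
from h import *
go([.5,.07,.2],18.3)
c=cam('wrist'); np.savez('w2.npz',**c); cv2.imwrite('pics/w2.png',c['color'])
E
```

```text
time: 6.75
position: [0.5536, -0.038, 0.1874]
tool_rot: [0.915, 0.403, -0.001, -0.0]
ft_force: [0.1, -0.4, -3.8]
grip_width: 0.0488
grip_force: 35.0
time: 7.42
position: [0.5542, -0.0398, 0.1874]
tool_rot: [0.987, 0.16, -0.0, -0.0]
ft_force: [0.3, -0.3, -2.8]
grip_width: 0.0488
grip_force: 35.0
t 7.42 pos [ 0.5542 -0.0398  0.1874] yaw 18.43 z-axis [-0.001  0.    -1.   ] q [-0.27  0.47  1.64 -0.    1.03  0.98] F [ 0.3 -0.3 -2.8]
shift cm [ -1.67 -12.13  -1.26] twist 0.13
```

View pics/w2.png

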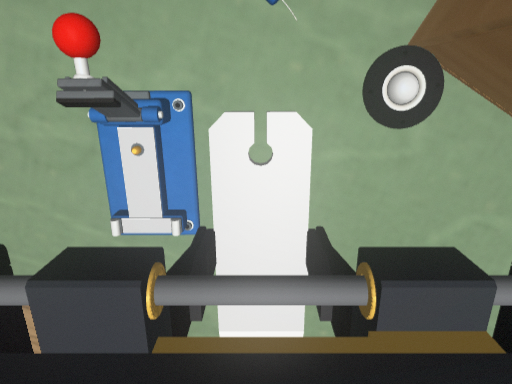

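```bash
python3 - <<'E'
from h import *
c=dict(np.load('w2.npz')); im=c['color']; hsv=cv2.cvtColor(im,cv2.COLOR_BGR2HSV); P=cloud(c)
w=np.zeros(im.shape[:2],bool); w[140:162,125:150]=1
m=w&(hsv[...,1]>90)&(hsv[...,0]<35); v,u=np.where(m); print('pin px',u.mean(),v.mean(),m.sum()); print('pin',ray(c,u.mean(),v.mean(),.042).round(4), 'bed z',np.median(P[170:205,132:152,2]).round(4))
# bed edges by row
white=(hsv[...,1]<60)&(hsv[...,2]>150)
A=[];B=[]
for v in range(165,206,2):
    k=np.where(white[v,105:175])[0]+105; A.append(ray(c,k[0]-.5,v,.036)[:2]);B.append(ray(c,k[-1]+.5,v,.036)[:2])
for Q in(A,B):
    f=cv2.fitLine(np.float32(Q),cv2.DIST_HUBER,0,.001,.001).ravel(); print('bed edge yaw',np.degrees(np.arctan(f[1]/f[0])).round(2),f.round(4))
blue=(hsv[...,0]>95)&(hsv[...,0]<125)&(hsv[...,1]>100); E=[]
for v in range(110,225,3):
    k=np.where(blue[v,160:206])[0]+160; E.append(ray(c,k[-1]+.5,v,.012)[:2])
f=cv2.fitLine(np.float32(E),cv2.DIST_HUBER,0,.001,.001).ravel(); print('base edge yaw',np.degrees(np.arctan(f[1]/f[0])),f.round(4))
# eye of held iron
dk=(hsv[...,1]>50); 
E=(dk[141:166,247:276]).astype(np.uint8); E[:7]=0; vv,uu=np.where(E); print('eye px',uu.mean()+247,vv.mean()+141,E.sum(), 'eye', ray(c,261,153,.196).round(4),'iron top z',np.median(P[180:220,240:290,2]))
for v in (125,135,180,220): 
    k=np.where(white[v,200:320])[0]+200; print(v,k[0],k[-1],ray(c,(k[0]+k[-1])/2,v,.196).round(4))
r=((hsv[...,0]<8)|(hsv[...,0]>172))&(hsv[...,1]>150)&(np.indices(hsv.shape[:2])[1]<120); v,u=np.where(r); print('ball px',u.mean(),v.mean(),P[r].mean(0).round(4),r.sum())
E
```

```text
pin px 135.91803278688525 149.65573770491804 61
pin [0.539  0.0807 0.042 ] bed z 0.0349
bed edge yaw -19.04 [ 0.9453 -0.3262  0.4947  0.0965]
bed edge yaw 18.62 [0.9477 0.3192 0.5078 0.0528]
base edge yaw 18.756144 [0.9469 0.3215 0.5404 0.0284]
eye px nan nan 0 eye [ 0.6033 -0.0243  0.196 ] iron top z 0.19476481048861322
125 200 319 [ 0.6159 -0.0193  0.196 ]
135 200 319 [ 0.6114 -0.0208  0.196 ]
180 200 319 [ 0.59   -0.0279  0.196 ]
220 200 319 [ 0.5695 -0.0348  0.196 ]
ball px 75.50600240096038 35.26710684273709 [0.6244 0.1067 0.1261] 1666<stdin>:18: RuntimeWarning: Mean of empty slice.
  ret = ret.dtype.type(ret / rcount)
```

```bash
python3 - <<'E'
from h import *
go([.4902,.0649,.0725],18.7)
E
```

```text
t 7.47 pos [ 0.5543 -0.0399  0.1874] yaw 18.41 z-axis [-0.001  0.    -1.   ] q [-0.27  0.47  1.64  0.    1.03  0.98] F [ 0.9 -0.1 -4.5]
shift cm [ -2.77 -11.96  11.49] twist -0.29
```

```bash
python3 -m pendant '[{"jaw":0.4,"linear":[-0.77,-3,0],"twist":0},{"jaw":0.4,"linear":[-1,-3,0],"twist":0},{"jaw":0.4,"linear":[-1,-3,0],"twist":0},{"jaw":0.4,"linear":[0,-2.96,0],"twist":-0.3},{"jaw":0.4,"linear":[0,0,3],"twist":0},{"jaw":0.4,"linear":[0,0,3],"twist":0},{"jaw":0.4,"linear":[0,0,3],"twist":0},{"jaw":0.4,"linear":[0,0,2.5],"twist":0},{"jaw":0.4,"linear":[0,0,0],"twist":0},{"jaw":0.4,"linear":[0,0,0],"twist":0},{"jaw":0.4,"linear":[0,0,0],"twist":0}]'
python3 - <<'E'
from h import *
go([.4902,.0649,.0725],18.7)
c=cam('wrist'); np.savez('w3.npz',**c); cv2.imwrite('pics/w3.png',cv2.resize(c['color'][60:240,130:390],None,fx=3,fy=3,interpolation=2))
E
```

```text
time: 8.38
position: [0.4919, 0.0647, 0.0735]
tool_rot: [0.987, 0.162, 0.001, 0.0]
ft_force: [0.4, 0.1, -2.6]
grip_width: 0.0486
grip_force: 35.0
t 8.38 pos [0.4919 0.0647 0.0735] yaw 18.64 z-axis [ 0.002 -0.    -1.   ] q [-0.09  0.59  1.88  0.    0.67  1.15] F [ 0.4  0.1 -2.6]
shift cm [-0.16 -0.07  0.1 ] twist -0.06
```

View pics/w3.png

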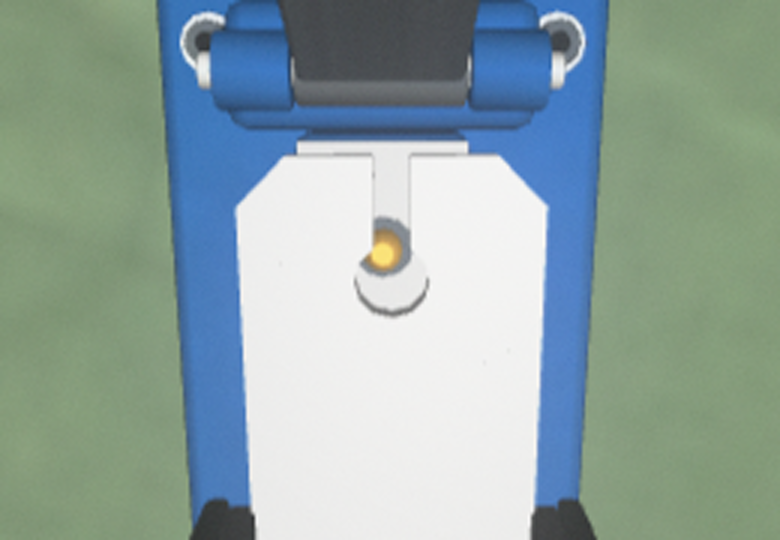

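```bash
python3 - <<'E'
from h import *
from scipy.spatial.transform import Rotation as R
c=dict(np.load('w3.npz')); o=robot.get_obs(); r=R.from_quat(o['tool_rot']); f=lambda p:(r.inv().apply(p-o['position'])*1000).round(1)
go([.49,.06,.03],18.7)
print('pin',f(ray(c,258,143.7,.045)),'eye',f(ray(c,260.7,153.7,.082)))
for v in (75,185): # base edges left/right at rows
    row=60+v/3
print('base mid top',f((ray(c,130+165/3,60+150/3,.012)+ray(c,130+600/3,60+150/3,.012))/2),'bot',f((ray(c,130+187/3,60+450/3,.012)+ray(c,130+584/3,60+450/3,.012))/2))
print('iron mid',f((ray(c,130+238/3,60+230/3,.082)+ray(c,130+547/3,60+230/3,.082))/2),f((ray(c,130+250/3,60+480/3,.082)+ray(c,130+538/3,60+480/3,.082))/2))
E
```

```text
t 8.43 pos [0.4924 0.0647 0.074 ] yaw 18.63 z-axis [ 0.004 -0.    -1.   ] q [-0.09  0.59  1.88  0.    0.67  1.15] F [ 0.4  0.6 -2.5]
shift cm [-0.39  0.36  4.39] twist -0.07
pin [49.3 -1.2 29.1] eye [50.7  0.4 -7.9]
base mid top [66.5 -1.7 62.2] bot [-6.  -1.1 61.9]
iron mid [59.1  0.5 -7.9] [15.7  0.8 -8. ]
```

```bash
python3 -m pendant '[{"jaw":0.4,"linear":[-0.14,-0.16,0],"twist":0},{"jaw":0.4,"linear":[0,0,1],"twist":0},{"jaw":0.4,"linear":[0,0,0.8],"twist":0},{"jaw":0.4,"linear":[0,0,0.6],"twist":0},{"jaw":0.4,"linear":[0,0,0],"twist":0},{"jaw":0.4,"linear":[0,0,0],"twist":0},{"jaw":0.4,"linear":[0,0,0],"twist":0}]'
python3 - <<'E'
from h import *
from scipy.spatial.transform import Rotation as R
c=cam('wrist'); np.savez('w4.npz',**c); o=robot.get_obs(); r=R.from_quat(o['tool_rot']); f=lambda p:(r.inv().apply(p-o['position'])*1000).round(1)
go([.49,.06,.0335],18.7)
im=c['color'];hsv=cv2.cvtColor(im,cv2.COLOR_BGR2HSV)
w=im[125:175,240:282]; g=(w.max(-1)>225)&(w[...,0]<190); b=(hsv[125:175,240:282,1]>80)&(hsv[125:175,240:282,0]<35)
for m in(g,b):
    v,u=np.where(m)
    if len(u): print(len(u),'px',u.mean()+240,v.mean()+125,u.min()+240,u.max()+240,v.min()+125,v.max()+125,f(ray(c,u.mean()+240,v.mean()+125,.044)))
cv2.imwrite('pics/w4.png',cv2.resize(im[100:200,200:320],None,fx=5,fy=5,interpolation=2))
E
```

```text
time: 9.02
position: [0.4889, 0.0659, 0.0482]
tool_rot: [0.987, 0.162, -0.0, -0.0]
ft_force: [-0.5, -0.3, -4.0]
grip_width: 0.0484
grip_force: 35.0
t 9.07 pos [0.4891 0.0659 0.0484] yaw 18.62 z-axis [ 0.  0. -1.] q [-0.09  0.64  1.89  0.    0.61  1.15] F [ 1.3  0.  -3.4]
shift cm [-0.1   0.59  1.49] twist -0.08
59 px 260.6101694915254 147.67796610169492 257 264 144 152 [51.6  0.5  4.4]
171 px 260.6198830409357 146.14619883040936 254 267 139 153 [52.4  0.5  4.4]
```

View pics/w4.png

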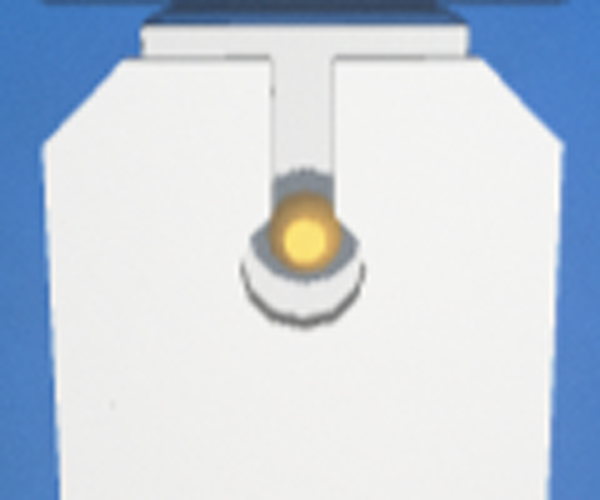

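```bash
python3 -m pendant '[{"jaw":0.4,"linear":[0.05,0,0.2],"twist":0},{"jaw":0.4,"linear":[0,0,0.3],"twist":0},{"jaw":0.4,"linear":[0,0,0.3],"twist":0},{"jaw":0.4,"linear":[0,0,0.2],"twist":0},{"jaw":0.4,"linear":[0,0,0.15],"twist":0},{"jaw":0.4,"linear":[0,0,0.1],"twist":0},{"jaw":0.4,"linear":[0,0,0],"twist":0},{"jaw":0.4,"linear":[0,0,0],"twist":0}]'
```

```text
time: 9.73
position: [0.4894, 0.0661, 0.0359]
tool_rot: [0.987, 0.162, -0.0, -0.0]
ft_force: [-0.1, -0.6, -3.4]
grip_width: 0.049
grip_force: 35.0
```

```bash
python3 -m pendant '[{"jaw":0.4,"linear":[0,0,0.08],"twist":0},{"jaw":0.4,"linear":[0,0,0.06],"twist":0},{"jaw":0.4,"linear":[0,0,0.04],"twist":0},{"jaw":0.4,"linear":[0,0,0],"twist":0},{"jaw":0.4,"linear":[0,0,0],"twist":0}]'; python3 -m pendant '[{"jaw":0.4,"linear":[0,0,0.04],"twist":0},{"jaw":0.4,"linear":[0,0,0],"twist":0},{"jaw":0.4,"linear":[0,0,0],"twist":0}]'
```

```text
time: 10.15
position: [0.4894, 0.0661, 0.0342]
tool_rot: [0.987, 0.162, 0.0, 0.0]
ft_force: [0.4, -0.2, -3.9]
grip_width: 0.0486
grip_force: 35.0
time: 10.4
position: [0.4894, 0.0661, 0.0337]
tool_rot: [0.987, 0.162, -0.0, -0.0]
ft_force: [0.6, 0.0, -3.2]
grip_width: 0.0488
grip_force: 35.0
```

```bash
python3 -m pendant '[{"jaw":0.4,"linear":[0,0,0.04],"twist":0},{"jaw":0.4,"linear":[0,0,0],"twist":0},{"jaw":0.4,"linear":[0,0,0],"twist":0}]'; python3 -m pendant '[{"jaw":0.4,"linear":[0,0,0.04],"twist":0},{"jaw":0.4,"linear":[0,0,0],"twist":0},{"jaw":0.4,"linear":[0,0,0],"twist":0}]'
python3 - <<'E'
from h import *
c=cam('wrist');P=cloud(c); print('iron top z',np.median(P[170:215,235:285,2]))
E
```

```text
time: 10.65
position: [0.4895, 0.0661, 0.0335]
tool_rot: [0.987, 0.162, 0.0, 0.0]
ft_force: [-1.6, 0.9, -1.5]
grip_width: 0.0486
grip_force: 35.0
time: 10.9
position: [0.4894, 0.0661, 0.0334]
tool_rot: [0.987, 0.162, 0.0, 0.0]
ft_force: [-2.4, 0.2, 4.5]
grip_width: 0.0486
grip_force: 35.0
iron top z 0.04098204212794994
```

```bash
python3 -m pendant '[{"jaw":0.65,"linear":[0,0,0],"twist":0},{"jaw":0.7,"linear":[0,0,0],"twist":0},{"jaw":0.75,"linear":[0,0,0],"twist":0},{"jaw":0.75,"linear":[0,0,0],"twist":0},{"jaw":0.75,"linear":[0,0,0],"twist":0},{"jaw":0.75,"linear":[0,0,0],"twist":0},{"jaw":0.75,"linear":[0,0,-1],"twist":0},{"jaw":0.75,"linear":[0,0,-3],"twist":0},{"jaw":0.75,"linear":[0,0,-4],"twist":0},{"jaw":0.75,"linear":[0,0,-4],"twist":0},{"jaw":0.75,"linear":[0,0,-4],"twist":0},{"jaw":0.75,"linear":[0,0,0],"twist":0}]'
python3 -m pendant '[{"jaw":0.75,"linear":[0,0,0],"twist":0},{"jaw":0.75,"linear":[0,0,0],"twist":0}]'
python3 - <<'E'
from h import *
from scipy.spatial.transform import Rotation as R
c=cam('wrist'); t=cam('top'); np.savez('w5.npz',**c); np.savez('t5.npz',**t); o=robot.get_obs(); r=R.from_quat(o['tool_rot'])
go([.49,.06,.2],18.7)
im=c['color'];hsv=cv2.cvtColor(im,cv2.COLOR_BGR2HSV);P=cloud(c)
red=((hsv[...,0]<8)|(hsv[...,0]>172))&(hsv[...,1]>150)
k=max(cv2.findContours(red.astype(np.uint8),0,1)[0],key=cv2.contourArea); print('ball circle',cv2.minEnclosingCircle(k),cv2.boundingRect(k))
m=np.zeros(red.shape,np.uint8); cv2.drawContours(m,[k],0,1,-1); m=cv2.erode(m,np.ones((3,3)))>0
q=P[m]; A=np.c_[2*q,np.ones(len(q))]; s=np.linalg.lstsq(A,(q**2).sum(1),rcond=None)[0]; print('sphere fit',s[:3].round(4),'R',np.sqrt(s[3]+s[:3]@s[:3]).round(4),len(q),'mean',q.mean(0).round(4))
cv2.imwrite('pics/w5.png',im)
E
```

```text
time: 11.95
position: [0.4945, 0.0659, 0.2008]
tool_rot: [0.987, 0.162, 0.008, 0.002]
ft_force: [0.5, 0.4, -0.0]
grip_width: 0.0653
grip_force: 0.0
time: 12.12
position: [0.4887, 0.0662, 0.1931]
tool_rot: [0.987, 0.162, -0.0, -0.0]
ft_force: [-0.2, 0.1, 0.2]
grip_width: 0.0653
grip_force: 0.0
t 12.22 pos [0.4879 0.0662 0.1916] yaw 18.62 z-axis [-0.004  0.    -1.   ] q [-0.09  0.39  1.78 -0.    0.97  1.15] F [ 1.   0.8 -0.5]
shift cm [-0.    0.66 -0.84] twist -0.08
ball circle ((261.0, 0.5), 18.007041931152344) (243, 0, 37, 12)
sphere fit [0.5209 0.0753 0.2255] R 0.1417 279 mean [0.6141 0.1077 0.1259]
```

View pics/w5.png

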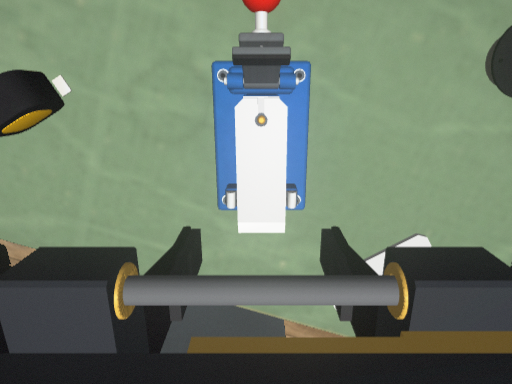

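```bash
cat > k.py <<'E'
from h import *
from scipy.optimize import least_squares
yaw=np.radians(18.65); ex=np.array([np.cos(yaw),np.sin(yaw),0]); ey=np.array([-ex[1],ex[0],0]); ez=np.array([0,0,1.])
O=np.array([.5047,.0707,0])
def ball(q): return O+ex*(70-80*np.cos(q)+28*np.sin(q))/1000+ez*(54+80*np.sin(q)+28*np.cos(q))/1000
E
python3 - <<'E'
from k import *
for n in('w2','t5','top'):
    c=dict(np.load(n+'.npz')); hsv=cv2.cvtColor(c['color'],cv2.COLOR_BGR2HSV)
    red=((hsv[...,0]<8)|(hsv[...,0]>172))&(hsv[...,1]>120)
    if n!='w2': z=np.zeros_like(red); z[155:190,170:205]=1; red&=z
    else: red[:,120:]=0
    k=[x for x in cv2.findContours(red.astype(np.uint8),0,1)[0]]
    if not k: print(n,'hidden'); continue
    k=max(k,key=cv2.contourArea)
    if len(k)<6: print(n,'small'); continue
    uv=np.array(cv2.minAreaRect(k)[0]); a=ray(c,*uv,.2);b=ray(c,*uv,.05); 
    s=(ey@(O-a))/(ey@(b-a)); p=a+s*(b-a) if n=='w2' else None
    # best q: closest angle to the ray
    g=lambda q:np.subtract(proj(c,ball(q[0])),uv)
    f=least_squares(g,[1.8]); print(n,uv,cv2.minAreaRect(k)[1],'q',f.x,'res px',f.fun.round(1),'ball',ball(f.x[0]).round(4))
    m=np.zeros(red.shape,np.uint8); cv2.drawContours(m,[k],0,1,-1); q=cloud(c)[cv2.erode(m,np.ones((5,5)))>0]
    if len(q)>50:
        f=least_squares(lambda x:np.linalg.norm(q-x,axis=1)-.014,q.mean(0)-[0,0,.01],loss='soft_l1',f_scale=.002); d=f.x-O; print(' sphere',f.x.round(4),'holder',(d@ex*1000).round(1),(d@ey*1000).round(1),(d[2]*1000).round(1))
E
```

```text
w2 [75.5 35. ] (44.0, 47.0) q [1.95949001] res px [0.5 0.2] ball [0.6243 0.1111 0.1174]
 sphere [0.6239 0.1112 0.1167] holder 125.9 0.2 116.7
t5 [186.5 172. ] (6.0, 7.0) q [1.95695758] res px [ 0.1 -0. ] ball [0.6241 0.111  0.1176]
top [186.5 172. ] (6.0, 7.0) q [1.95695758] res px [ 0.1 -0. ] ball [0.6241 0.111  0.1176]
```

```bash
python3 - <<'E'
from k import *
go([.6241,.1112,.0985],18.65)
P=[ball(q) for q in np.linspace(1.955,0,21)]
for q,d in zip(np.linspace(1.955,0,21)[1:],np.diff(P,axis=0)): print(round(q,3),'x',(d@ex*100).round(2),'z',(-d[2]*100).round(2))
E
```

```text
t 12.22 pos [0.4879 0.0662 0.1916] yaw 18.62 z-axis [-0.004  0.    -1.   ] q [-0.09  0.39  1.78 -0.    0.97  1.15] F [ 1.   0.8 -0.5]
shift cm [14.37  0.1   9.27] twist -0.03
1.857 x -0.65 z -0.52
1.76 x -0.7 z -0.45
1.662 x -0.74 z -0.38
1.564 x -0.77 z -0.31
1.466 x -0.8 z -0.23
1.368 x -0.81 z -0.15
1.271 x -0.83 z -0.07
1.173 x -0.83 z 0.01
1.075 x -0.82 z 0.09
0.978 x -0.81 z 0.17
0.88 x -0.79 z 0.25
0.782 x -0.76 z 0.32
0.684 x -0.73 z 0.4
0.586 x -0.68 z 0.47
0.489 x -0.64 z 0.53
0.391 x -0.58 z 0.59
0.293 x -0.52 z 0.64
0.196 x -0.45 z 0.69
0.098 x -0.38 z 0.73
0.0 x -0.31 z 0.77
```

```bash
python3 -m pendant '[{"jaw":0.75,"linear":[2.5,0.05,0],"twist":0},{"jaw":0.75,"linear":[3.5,0,0],"twist":0},{"jaw":0.75,"linear":[3.5,0,0],"twist":0},{"jaw":0.75,"linear":[3,0,0],"twist":0},{"jaw":0.75,"linear":[1.8,0,0],"twist":0},{"jaw":0.75,"linear":[0,0,2],"twist":0},{"jaw":0.75,"linear":[0,0,3],"twist":0},{"jaw":0.75,"linear":[0,0,2.5],"twist":0},{"jaw":0.75,"linear":[0,0,1.5],"twist":0},{"jaw":0.75,"linear":[0,0,0.4],"twist":0},{"jaw":0.75,"linear":[0,0,0],"twist":0},{"jaw":0.75,"linear":[0,0,0],"twist":0}]'
python3 -m pendant '[{"jaw":0.75,"linear":[0,0,0],"twist":0},{"jaw":0.75,"linear":[0,0,0],"twist":0}]'
python3 - <<'E'
from k import *
go([.6241,.1112,.0985],18.65)
from scipy.spatial.transform import Rotation as R
c=cam('wrist'); o=robot.get_obs(); hsv=cv2.cvtColor(c['color'],cv2.COLOR_BGR2HSV)
red=((hsv[...,0]<8)|(hsv[...,0]>172))&(hsv[...,1]>120); k=max(cv2.findContours(red.astype(np.uint8),0,1)[0],key=cv2.contourArea); print(cv2.boundingRect(k))
m=np.zeros(red.shape,np.uint8); cv2.drawContours(m,[k],0,1,-1); q=cloud(c)[cv2.erode(m,np.ones((5,5)))>0]
f=least_squares(lambda x:np.linalg.norm(q-x,axis=1)-.014,q.mean(0)-[0,0,.01],loss='soft_l1',f_scale=.002)
print('ball in tool mm',(R.from_quat(o['tool_rot']).inv().apply(f.x-o['position'])*1000).round(1),len(q),np.abs(f.fun).mean())
E
```

```text
time: 13.22
position: [0.6249, 0.1113, 0.0983]
tool_rot: [0.987, 0.162, -0.001, -0.0]
ft_force: [0.7, -0.3, 0.4]
grip_width: 0.0652
grip_force: 0.0
time: 13.38
position: [0.626, 0.1113, 0.1002]
tool_rot: [0.987, 0.162, 0.001, 0.0]
ft_force: [-0.7, -0.3, 0.7]
grip_width: 0.0653
grip_force: 0.0
t 13.38 pos [0.626  0.1113 0.1002] yaw 18.62 z-axis [ 0.003  0.    -1.   ] q [0.   0.68 1.5  0.   0.95 1.25] F [-0.7 -0.3  0.7]
shift cm [-0.19 -0.05  0.17] twist -0.03
(232, 232, 54, 44)
ball in tool mm [ -1.8  -0.3 -16.6] 1597 0.001001010766287991
```

```bash
python3 -m pendant '[{"jaw":0.5,"linear":[-0.15,0,0],"twist":0},{"jaw":0.25,"linear":[0,0,0],"twist":0},{"jaw":0.25,"linear":[0,0,0],"twist":0},{"jaw":0.25,"linear":[0,0,0],"twist":0},{"jaw":0.25,"linear":[0,0,0],"twist":0},{"jaw":0.25,"linear":[0,0,0],"twist":0},{"jaw":0.25,"linear":[0,0,0],"twist":0},{"jaw":0.25,"linear":[0,0,0],"twist":0}]' 15
python3 -m pendant '[{"jaw":0.25,"linear":[0,0,0],"twist":0},{"jaw":0.25,"linear":[0,0,0],"twist":0},{"jaw":0.25,"linear":[0,0,0],"twist":0}]'; python3 -c "
from h import *
go([.6241,.1112,.0985],18.65)"
```

```text
time: 14.1
position: [0.6235, 0.1114, 0.0989]
tool_rot: [0.987, 0.162, -0.0, -0.0]
ft_force: [-0.3, 2.1, -0.6]
grip_width: 0.0267
grip_force: 15.0
time: 14.35
position: [0.6234, 0.1114, 0.0989]
tool_rot: [0.987, 0.162, -0.0, -0.0]
ft_force: [-0.6, 3.3, 0.4]
grip_width: 0.0266
grip_force: 15.0
t 14.35 pos [0.6234 0.1114 0.0989] yaw 18.61 z-axis [-0.     0.001 -1.   ] q [0.   0.68 1.51 0.   0.95 1.25] F [-0.6  3.3  0.4]
shift cm [0.06 0.04 0.04] twist -0.04
```

```bash
python3 -m pendant '[{"jaw":0.25,"linear":[-0.65,0,-0.52],"twist":0},{"jaw":0.25,"linear":[-0.70,0,-0.45],"twist":0},{"jaw":0.25,"linear":[-0.74,0,-0.38],"twist":0},{"jaw":0.25,"linear":[-0.77,0,-0.31],"twist":0},{"jaw":0.25,"linear":[0,0,0],"twist":0},{"jaw":0.25,"linear":[0,0,0],"twist":0}]'
python3 - <<'E'
from k import *
go(ball(1.564)-[0,0,.019],18.65); print(robot.get_obs()['grip_width'])
E
```

```text
time: 14.85
position: [0.595, 0.1017, 0.1159]
tool_rot: [0.987, 0.162, -0.001, -0.0]
ft_force: [-2.0, 3.6, -1.3]
grip_width: 0.027
grip_force: 15.0
t 14.85 pos [0.595  0.1017 0.1159] yaw 18.6 z-axis [-0.002  0.    -1.   ] q [-0.02  0.63  1.57  0.    0.94  1.23] F [-2.   3.6 -1.3]
shift cm [0.19 0.05 0.07] twist -0.05
0.026990254003841783
```

Moving smoothly; continue along the arc.

```bash
python3 -m pendant '[{"jaw":0.25,"linear":[-0.80,0,-0.23],"twist":0},{"jaw":0.25,"linear":[-0.81,0,-0.15],"twist":0},{"jaw":0.25,"linear":[-0.83,0,-0.07],"twist":0},{"jaw":0.25,"linear":[-0.83,0,0.01],"twist":0},{"jaw":0.25,"linear":[-0.82,0,0.09],"twist":0},{"jaw":0.25,"linear":[-0.81,0,0.17],"twist":0},{"jaw":0.25,"linear":[-0.79,0,0.25],"twist":0},{"jaw":0.25,"linear":[-0.76,0,0.32],"twist":0},{"jaw":0.25,"linear":[0,0,0],"twist":0},{"jaw":0.25,"linear":[0,0,0],"twist":0}]'
python3 - <<'E'
from k import *
go(ball(.782)-[0,0,.019],18.65); print(robot.get_obs()['grip_width'])
c=cam('wrist'); hsv=cv2.cvtColor(c['color'],cv2.COLOR_BGR2HSV)
red=((hsv[...,0]<8)|(hsv[...,0]>172))&(hsv[...,1]>120); k=max(cv2.findContours(red.astype(np.uint8),0,1)[0],key=cv2.contourArea); print(cv2.boundingRect(k))
E
```

```text
time: 15.68
position: [0.534, 0.0811, 0.1114]
tool_rot: [0.987, 0.162, -0.002, -0.0]
ft_force: [-4.1, 3.2, 1.2]
grip_width: 0.0268
grip_force: 15.0
t 15.68 pos [0.534  0.0811 0.1114] yaw 18.61 z-axis [-0.003  0.    -1.   ] q [-0.06  0.57  1.74 -0.    0.84  1.19] F [-4.1  3.2  1.2]
shift cm [0.19 0.05 0.01] twist -0.04
0.026844435531060397
(234, 227, 55, 49)
```

```bash
python3 -m pendant '[{"jaw":0.25,"linear":[-0.73,0,0.40],"twist":0},{"jaw":0.25,"linear":[-0.68,0,0.47],"twist":0},{"jaw":0.25,"linear":[-0.64,0,0.53],"twist":0},{"jaw":0.25,"linear":[-0.58,0,0.59],"twist":0},{"jaw":0.25,"linear":[-0.52,0,0.64],"twist":0},{"jaw":0.25,"linear":[-0.22,0,0.34],"twist":0},{"jaw":0.25,"linear":[-0.22,0,0.35],"twist":0},{"jaw":0.25,"linear":[0,0,0],"twist":0},{"jaw":0.25,"linear":[0,0,0],"twist":0}]'
python3 - <<'E'
from k import *
go(ball(.196)-[0,0,.019],18.65); go(ball(0)-[0,0,.019]); print(robot.get_obs()['grip_width'])
E
```

```text
time: 16.48
position: [0.5007, 0.0698, 0.0781]
tool_rot: [0.987, 0.162, -0.001, -0.0]
ft_force: [-3.0, 4.3, -1.9]
grip_width: 0.0267
grip_force: 15.0
t 16.48 pos [0.5007 0.0698 0.0781] yaw 18.63 z-axis [-0.003  0.    -1.   ] q [-0.08  0.59  1.85  0.    0.7   1.16] F [-3.   4.3 -1.9]
shift cm [0.11 0.05 0.  ] twist -0.02
t 16.48 pos [0.5007 0.0698 0.0781] yaw 18.63 z-axis [-0.003  0.    -1.   ] q [-0.08  0.59  1.85  0.    0.7   1.16] F [-3.   4.3 -1.9]
shift cm [-0.58  0.05  1.51] twist None
0.02666479899079556
```

```bash
python3 -m pendant '[{"jaw":0.25,"linear":[-0.10,0,0.18],"twist":0},{"jaw":0.25,"linear":[-0.10,0,0.18],"twist":0},{"jaw":0.25,"linear":[-0.10,0,0.18],"twist":0},{"jaw":0.25,"linear":[-0.09,0,0.18],"twist":0},{"jaw":0.25,"linear":[-0.08,0,0.18],"twist":0},{"jaw":0.25,"linear":[-0.07,0,0.18],"twist":0},{"jaw":0.25,"linear":[-0.04,0,0.1],"twist":0},{"jaw":0.25,"linear":[-0.04,0,0.1],"twist":0},{"jaw":0.25,"linear":[0,0,0],"twist":0},{"jaw":0.25,"linear":[0,0,0],"twist":0}]'; python3 -m pendant '[{"jaw":0.25,"linear":[-0.03,0,0.08],"twist":0},{"jaw":0.25,"linear":[-0.03,0,0.07],"twist":0},{"jaw":0.25,"linear":[0,0,0],"twist":0},{"jaw":0.25,"linear":[0,0,0],"twist":0}]'
```

```text
time: 17.32
position: [0.4951, 0.0679, 0.0655]
tool_rot: [0.987, 0.162, -0.001, -0.0]
ft_force: [-3.0, 5.7, -1.8]
grip_width: 0.0271
grip_force: 15.0
time: 17.65
position: [0.4946, 0.0677, 0.064]
tool_rot: [0.987, 0.162, -0.001, -0.0]
ft_force: [-2.3, 4.2, -1.8]
grip_width: 0.0268
grip_force: 15.0
```

```bash
for i in 1; do python3 -m pendant '[{"jaw":0.25,"linear":[-0.02,0,0.05],"twist":0},{"jaw":0.25,"linear":[0,0,0],"twist":0},{"jaw":0.25,"linear":[0,0,0],"twist":0}]'; python3 -m pendant '[{"jaw":0.25,"linear":[-0.02,0,0.05],"twist":0},{"jaw":0.25,"linear":[0,0,0],"twist":0},{"jaw":0.25,"linear":[0,0,0],"twist":0}]'; done
```

```text
time: 17.9
position: [0.4944, 0.0677, 0.0636]
tool_rot: [0.987, 0.162, -0.001, -0.0]
ft_force: [-2.8, 4.9, -1.7]
grip_width: 0.0267
grip_force: 15.0
time: 18.15
position: [0.4943, 0.0676, 0.0632]
tool_rot: [0.987, 0.162, -0.001, -0.0]
ft_force: [-2.5, 4.4, 0.6]
grip_width: 0.0269
grip_force: 15.0
```

```bash
python3 -m pendant '[{"jaw":0.25,"linear":[-0.01,0,0.04],"twist":0},{"jaw":0.25,"linear":[0,0,0],"twist":0},{"jaw":0.25,"linear":[0,0,0],"twist":0}]'; python3 -m pendant '[{"jaw":0.25,"linear":[-0.01,0,0.03],"twist":0},{"jaw":0.25,"linear":[0,0,0],"twist":0},{"jaw":0.25,"linear":[0,0,0],"twist":0}]'
```

```text
time: 18.4
position: [0.4943, 0.0676, 0.0632]
tool_rot: [0.987, 0.162, -0.001, -0.0]
ft_force: [-3.5, 4.5, 2.5]
grip_width: 0.0269
grip_force: 15.0
time: 18.65
position: [0.4943, 0.0676, 0.0631]
tool_rot: [0.987, 0.162, -0.0, -0.0]
ft_force: [-4.3, 6.9, 4.9]
grip_width: 0.0271
grip_force: 15.0
```

```bash
python3 -m pendant '[{"jaw":0.4,"linear":[0,0,0],"twist":0},{"jaw":0.6,"linear":[0,0,0],"twist":0},{"jaw":0.6,"linear":[0,0,0],"twist":0},{"jaw":0.6,"linear":[0,0,0],"twist":0},{"jaw":0.6,"linear":[0,0,0],"twist":0},{"jaw":0.6,"linear":[0,0,0],"twist":0},{"jaw":0.6,"linear":[0,0,-1],"twist":0},{"jaw":0.6,"linear":[0,0,-2.5],"twist":0},{"jaw":0.6,"linear":[0,0,-3],"twist":0},{"jaw":0.6,"linear":[0,0,-3],"twist":0},{"jaw":0.6,"linear":[0,0,-2],"twist":0},{"jaw":0.6,"linear":[0,0,0],"twist":0}]'
python3 -m pendant '[{"jaw":0.6,"linear":[0,0,0],"twist":0},{"jaw":0.6,"linear":[0,0,0],"twist":0},{"jaw":0.6,"linear":[0,0,0],"twist":0}]'
python3 - <<'E'
from k import *
c=cam('wrist'); hsv=cv2.cvtColor(c['color'],cv2.COLOR_BGR2HSV); P=cloud(c)
red=((hsv[...,0]<8)|(hsv[...,0]>172))&(hsv[...,1]>120); k=max(cv2.findContours(red.astype(np.uint8),0,1)[0],key=cv2.contourArea); print(cv2.boundingRect(k))
m=np.zeros(red.shape,np.uint8); cv2.drawContours(m,[k],0,1,-1); q=P[cv2.erode(m,np.ones((5,5)))>0]
f=least_squares(lambda x:np.linalg.norm(q-x,axis=1)-.014,q.mean(0)-[0,0,.01],loss='soft_l1',f_scale=.002); d=f.x-O
print('ball holder',(d@ex*1000).round(1),(d@ey*1000).round(1),(d[2]*1000).round(1))
# iron: bright points at z~.042
L=(P-O); X=L@ex*1000; Y=L@ey*1000; Z=P[...,2]*1000; s=(c['color'].min(-1)>170)&(abs(Z-42)<6)&(abs(X)<110)&(abs(Y)<60)
print('iron x',np.percentile(X[s],[1,99]).round(1),'y',np.percentile(Y[s],[1,50,99]).round(1),'z',np.median(Z[s]).round(1))
for lo,hi in((-85,-60),(-30,-10)):
    t=s&(X>lo)&(X<hi); print(lo,hi,t.sum(),'z',np.median(Z[t]).round(1) if t.any() else None)
E
```

```text
time: 19.65
position: [0.4976, 0.0671, 0.1823]
tool_rot: [0.987, 0.162, 0.005, 0.001]
ft_force: [-0.4, -0.1, -0.2]
grip_width: 0.0524
grip_force: 0.0
time: 19.9
position: [0.4932, 0.0673, 0.1763]
tool_rot: [0.987, 0.162, -0.001, -0.0]
ft_force: [1.0, 0.1, -0.0]
grip_width: 0.0524
grip_force: 0.0
(245, 171, 33, 32)
ball holder -9.6 -0.0 80.9
iron x [-82.5  50.4] y [-32.7   0.5  32.8] z 40.9
-85 -60 951 z 40.4
-30 -10 416 z 41.0
```

```bash
python3 -c "
from rig import robot
print(robot.hand_in())"
```

```text
the job is handed in; nothing more can be done
None
```

The plane iron is lying flat on the clamp bed, its notch over the brass pin and its bevelled edge out over the front. The flap is lowered with its rubber foot resting on the iron, and the job was handed in at about 20 s, well inside the 51 s limit. The final check put the red ball within about 1 mm of its shut position and the iron's front edge where it should be. The fingertips turned out about 22 mm shorter than listed, so the first grasp closed above the iron without touching it. I never re-measured the bystanders; the arm kept clear of them by its planned path.

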